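# Pin the drilling jig and hold its cover plate ready for the screws

## Robot

A 6-joint arm with a two-finger parallel gripper is mounted at the origin on the work surface. World frame = base frame: x ahead of the robot, y to its left, z up, the work surface at z = 0. Lengths are in m, angles in rad, forces in N, time in s.
With the tool pointing down it reaches from about 0.35 to 0.975 m from the base axis. Payload 4.9 kg.
Tool frame: the origin (TCP) lies on the mounting face of the last link; the fingertips stand 173 mm ahead of it and the grasp point (between the pads) lies 155 mm ahead of it; z points along the fingers, y is the line along which they close (so a half turn about z gives the same grasp; the last joint's range is limited). The gripper opens to 85 mm and grips with 20 to 120 N. Pads are 22 mm wide; open, the fingers measure 114 mm over their backs; the gripper's body (76 mm by 85 mm) begins 54 mm behind the grasp point. The pads swing forward as they close: fully open they stand 13 mm farther back than shut.
Start: joints at [1.197, 0.053, 1.613, -0, 1.476, -0.119], TCP at [0.158, 0.605, 0.405] pointing down, gripper open.
Joint ranges: [-3.01, 3.01], [-1.01, 2.22], [0.06, 2.58], [-1.02, 4.17], [0.09, 2.62], [-3.14, 3.14]. Speed limits (rad/s): [2.57, 2.57, 3.14, 3.14, 3.14, 3.14].

## Interface

Orientations are given as a rotation vector (axis times angle).
In Python, from station import monitor, eyes, finish_job gives the robot as it stands. The module is installed in compiled form; this text tells all that it offers.
- The arm moves only by the tool step_arm, never from a script. Its argument "commands" is a list of rows, each a list of 3 entries, a list of its own where there are three numbers: the opening in per cent of the stroke, from 0 (shut) to 100 (fully open), then the shift along the tool's x, y, z in mm, then the turn about the tool's z in degrees. In form: [[hand, [x, y, z], yaw], ...]. A call has 1 to 12 rows; each row is the pose to reach, as a shift and turn from the pose commanded when the call began, along the tool's axes at that moment; what a row does not reach only later rows make up. A row lasts 1/8 s, in which the tool goes at most 62.5 mm and 10.7 degrees, less where a joint would pass 70% of its speed; a pose out of reach is approached as far as the arm can. A call with a gripper value outside its range is refused whole. The fingers move at their own pace and stop on an object; "squeeze" is the grip in N (left out, the last holds). Time passes only in rows, so rows that repeat a pose let the fingers close. It gives the time, the measured TCP pose, the force, the opening and the grip force at its end, in the units of the state.
- monitor.get_obs(): the state, without advancing time (a new reading comes with each control period).
- eyes.get_image(name): name is "scene" or "top" or "wrist"; returns the picture (384x512x3 uint8, red, green, blue); there is no depth.
- eyes.camera_info(name): a dict with "camera_matrix" (3x3 intrinsics, pixels), "k1" (the pictures are not rectified: a ray, as slopes to the right and down, at radius r is drawn at 1 + k1 r^2 times it, then the intrinsics apply), "extrinsics" (4x4, takes a point from camera to world coordinates). Camera axes: x right, y down, z forward; pixel columns grow to the right and rows downward; lengths in m; the calibration is good to about 2 mm. A picture is of the moment at which its call begins: read the wrist's pose just before it. camera_info takes no time and is no camera call; for the wrist camera it gives the pose at the moment of the call.
- finish_job(): hands the job in; it is judged then, once.
The state is a dict: "t": time; "q": joint angles; "dq": joint speeds; "effort": joint torques, N m; "tool_pos": TCP position; "tool_rot": TCP orientation; "contact_force": force on the tool from outside, world axes, zero at the start; "wrist_torque": the same for the moment, N m; "opening": finger opening in m; "grip_force": force on a finger pad.
Only numpy, scipy, OpenCV 4.12 (cv2) and the standard library are available. Lean on these libraries where they do the work, as an engineer would, in place of code of your own. Each camera call takes 0.05 s, during which the arm holds its last target. There are 200 camera calls.

## Task

Take the plain straight guide pin (the one without a ball head) out of the wooden stand, put it upright all the way down into the guide hole of the drilling jig's steel top, and let it go. Then lift the grey aluminium cover plate by its rib, bring it down with its large hole around the pin, and finish while still holding it there: level, still and hovering about 15 mm above the steel top without touching it, its four screw holes straight above the four threaded holes so that someone can start the screws. Leave the ball punches and the other things on the bench where they are.

Things in the scene. Friction and masses are not known exactly. Their poses are not given: they have to be found in the camera images.
- pin_mid (a point): loose steel guide pin, plain straight rod 10 mm in diameter and 95 mm long with a chamfered foot, about 60 g; this point is the middle of the pin (47.5 mm above its foot), its z axis runs up along the pin. It starts upright in one of the three pockets of the stand, its foot 15 mm above the bench, so 70 mm of it stick out
- stand_top (a point): middle of the top face of the fixed dark wooden stand (150 x 46 mm, 40 mm high, long side along its x axis); three round pockets 12 mm wide and 25 mm deep lie in a row at x = -45, 0 and +45 mm, and hold the guide pin and the two ball punches in any order
- punch_a_ball (a point): middle of the ball head (22 mm in diameter) of a loose steel doming punch, 93 mm long with a 10 mm shank, upright in a pocket of the stand; stays there
- punch_b_ball (a point): middle of the ball head (16 mm in diameter) of the other doming punch, 88 mm long with a 10 mm shank, upright in a pocket of the stand; stays there
- jig_top (a point): middle of the top surface of the fixed drilling jig, 46 mm above the bench: a pine block (156 x 104 x 40 mm) with a steel plate (134 x 88 x 6 mm) on it, both long along x; z points up. The steel has four threaded holes near its corners and one larger guide hole near its +x end
- jig_guide (a point): centre of the mouth of the guide hole in the jig's steel top, at x = +48, y = 0 mm from the middle; 12 mm in diameter, straight down, 40 mm deep with a solid bottom, so a pin fully down has 55 mm sticking out
- jig_thread0 (a point): centre of the mouth of the threaded hole (7 mm) at x = +52, y = +30 mm on the jig top; the four lie at x = +/-52, y = +/-30 mm
- jig_thread2 (a point): centre of the mouth of the threaded hole (7 mm) at x = -52, y = -30 mm on the jig top
- cover_rib (a point): middle of the grip rib of the loose grey aluminium cover plate, about 0.26 kg. The plate is 130 x 84 x 6 mm, long along x, and starts lying flat on the bench; on its middle stands the rib, 50 mm long along x, 16 mm thick across y, rising 32 mm above the plate. This point is 22 mm above the plate's underside, z points up. The plate has four 10 mm screw holes at x = +/-52, y = +/-30 mm and one large 18 mm hole for the pin at x = +48, y = 0 mm
- cover_hole0 (a point): centre of the cover plate's screw hole at x = +52, y = +30 mm, at its underside; belongs over jig_thread0
- cover_hole2 (a point): centre of the cover plate's screw hole at x = -52, y = -30 mm, at its underside; belongs over jig_thread2
- hammer: bystander: hammer lying on the far part of the bench mat, 240 mm long
- screwdriver: bystander: screwdriver lying on the far part of the bench mat, 190 mm long
- jar: bystander: small amber jar, 60 mm wide and 70 mm high, at the right of the mat
- glue: bystander: white glue stick lying at the left of the mat, 26 mm thick and 100 mm long

How it is judged:
By the outcome, as a careful person would: the job done as asked, in the order asked, and still so for the second after the job is handed in, while the arm keeps its last pose, push and grip.
It also fails if it takes over 56 s, if anything falls off the work surface, if the arm or the gripper's body presses on something with over 40 N, if the wrist force passes 120 N, or if a joint passes its speed limit or range.

## Working session

There is one attempt and no reset: what is moved stays moved. The work goes in short steps, Python scripts to look and compute and a tool call to move; the robot and the scene stay as the last step left them, time stands still between calls to the robot, and variables do not carry over. Pictures are saved under pics/ and viewed, at most 10 in all, crops included, and the job is handed in when it is done.

Besides the shell and the picture viewer there is one more tool, called as name(argument=value, ...), one argument or row to a line, values as JSON. step_arm: Moves the arm, as the interface text tells. Its arguments: {"type":"object","properties":{"commands":{"type":"array"},"squeeze":{"type":"number"}},"required":["commands"]}

```bash
mkdir -p pics
cat > h.py <<'E'
import numpy as np, cv2
from scipy.spatial.transform import Rotation as R
from station import monitor, eyes, finish_job
def img(n,save=None):
    o=monitor.get_obs(); ci=eyes.camera_info(n); im=cv2.cvtColor(np.array(eyes.get_image(n)),cv2.COLOR_RGB2BGR)
    if save: cv2.imwrite('pics/'+save,im)
    return im,ci,o
def ray(ci,u,v):
    K=np.array(ci['camera_matrix']);k=ci['k1'];T=np.array(ci['extrinsics'])
    d=np.array([(u-K[0,2])/K[0,0],(v-K[1,2])/K[1,1]]);s=d.copy()
    for _ in range(30): s=d/(1+k*(s@s))
    return T[:3,3],T[:3,:3]@np.array([s[0],s[1],1])
def onz(ci,u,v,z):
    o,d=ray(ci,u,v); return o+d*(z-o[2])/d[2]
def proj(ci,p):
    K=np.array(ci['camera_matrix']);T=np.array(ci['extrinsics'])
    c=T[:3,:3].T@(np.array(p)-T[:3,3]);s=c[:2]/c[2];s=s*(1+ci['k1']*(s@s))
    return np.array([K[0,0]*s[0]+K[0,2],K[1,1]*s[1]+K[1,2]])
E
python3 - <<'E'
from h import *
np.set_printoptions(precision=4,suppress=True)
for n in ['top','scene','wrist']:
    im,ci,o=img(n,n+'0.png'); print(n,np.array(ci['camera_matrix'])[[0,1,0,1],[0,1,2,2]],ci['k1'],np.array(ci['extrinsics']))
print(o)
a=cv2.imread('pics/top0.png');cv2.imwrite('pics/top0b.png',cv2.resize(a,(800,600),interpolation=cv2.INTER_CUBIC))
E
```

```text
top [459.9141 459.9141 264.7991 198.5021] 0.03417957492251992 [[-0.001  -0.9887  0.1498  0.3825]
 [-1.      0.0015  0.0036  0.0254]
 [-0.0037 -0.1498 -0.9887  1.4133]
 [ 0.      0.      0.      1.    ]]
scene [409.7706 409.7706 264.7978 190.4364] 0.001350306885113031 [[-0.7136  0.4132 -0.5657  1.4345]
 [ 0.7003  0.3995 -0.5916  0.8485]
 [-0.0185 -0.8183 -0.5745  0.928 ]
 [ 0.      0.      0.      1.    ]]
wrist [264.591  264.591  253.837  194.3301] -0.028617126378990946 [[ 0.2524  0.9212  0.2961  0.0816]
 [ 0.9676 -0.2396 -0.0795  0.6236]
 [-0.0023  0.3066 -0.9518  0.3732]
 [ 0.      0.      0.      1.    ]]
{'t': 0.1, 'q': array([ 1.197 ,  0.0533,  1.6141,  0.    ,  1.476 , -0.119 ]), 'dq': array([-0.0006, -0.0014, -0.0026,  0.0008,  0.0004,  0.    ]), 'effort': array([  0.0007, -39.4896, -37.1366,  -0.0001,   0.0038,  -0.    ]), 'tool_pos': array([0.1574, 0.6046, 0.4036]), 'tool_rot': array([-0.3991, -3.1157,  0.0029]), 'contact_force': array([-0.3961,  0.0154, -0.3324]), 'wrist_torque': array([ 0.0642, -0.061 , -0.0296]), 'grip_force': 0.0, 'opening': 0.08574510382639454}
```

View pics/top0b.png

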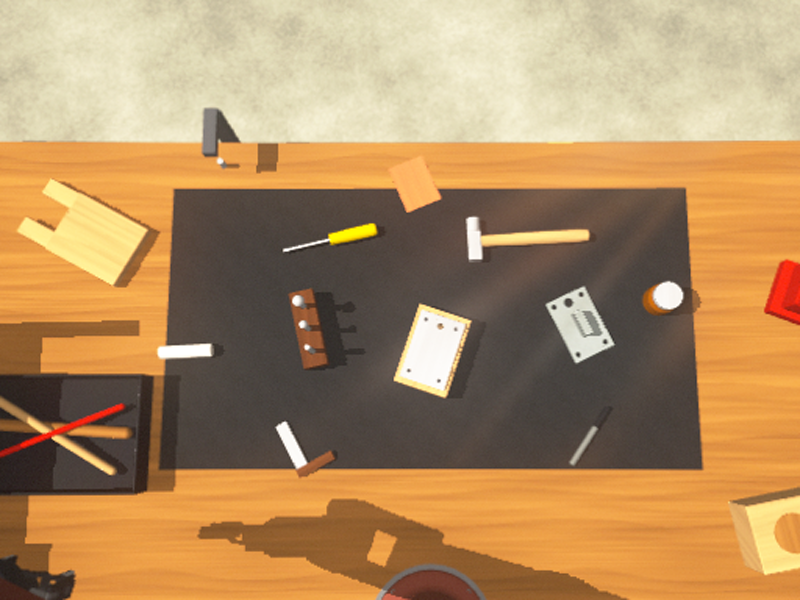

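View pics/scene0.png

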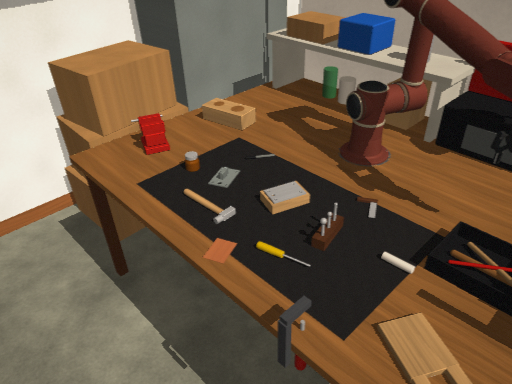

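The top view (800 px scale) shows the stand at (308,328) with rods at (299,300), (304,324) and (308,348), the jig at (434,350) with its guide hole at (440,325), and the cover at (580,325) with its large hole at (568,303). I'll measure these and zoom on the stand to tell which rod is plain.

```bash
cat > m.py <<'E'
from h import *
np.set_printoptions(precision=4,suppress=True)
im=cv2.imread('pics/top0.png');ci=eyes.camera_info('top')
hsv=cv2.cvtColor(im,cv2.COLOR_BGR2HSV)
def comp(mask,box,z,name):
    x0,y0,x1,y1=box; m=np.zeros_like(mask);m[y0:y1,x0:x1]=mask[y0:y1,x0:x1]
    c=max(cv2.findContours(m,cv2.RETR_EXTERNAL,cv2.CHAIN_APPROX_NONE)[0],key=cv2.contourArea)
    P=np.array([onz(ci,*p[0],z)[:2] for p in c])
    r=cv2.minAreaRect((P*1000).astype(np.float32)); print(name,r,cv2.contourArea(c))
    return r
steel=((hsv[...,1]<50)&(hsv[...,2]>130)).astype(np.uint8)*255
comp(steel,(250,190,305,260),.046,'jig')
comp(((hsv[...,1]<70)&(hsv[...,2]>90)).astype(np.uint8)*255,(345,180,395,235),.006,'cover')
brown=((hsv[...,1]>110)&(hsv[...,2]<140)&(hsv[...,2]>50)).astype(np.uint8)*255
comp(brown,(180,180,215,240),.04,'stand')
for n,u,v,z in [('guide',440,325,.046),('chole',568,303,.003),('rodA',299,300,.085),('rodB',304,324,.085),('rodC',308,348,.085)]:
    print(n,onz(ci,u*.64,v*.64,z))
t=cv2.resize(im[175:245,175:405],(800,243),interpolation=cv2.INTER_CUBIC)
s=cv2.imread('pics/scene0.png')[190:260,290:370]; s=cv2.resize(s,(400,350),interpolation=cv2.INTER_CUBIC)
o=np.zeros((593,800,3),np.uint8);o[:243]=t;o[243:,:400]=s;cv2.imwrite('pics/z1.png',o)
E
python3 m.py
```

```text
jig ((514.1950073242188, -4.043575286865234), (89.08229064941406, 133.60862731933594), 71.2703857421875) 1272.0
cover ((576.7449951171875, -313.0841064453125), (132.6933135986328, 128.9388427734375), 24.869775772094727) 1242.5
stand ((556.1566162109375, 234.75155639648438), (153.6474151611328, 49.84538650512695), 12.741847038269043) 75.0
guide [ 0.5607 -0.02    0.046 ]
chole [ 0.61   -0.2754  0.003 ]
rodA [0.6033 0.2451 0.085 ]
rodB [0.5579 0.2348 0.085 ]
rodC [0.513  0.2264 0.085 ]
```

View pics/z1.png

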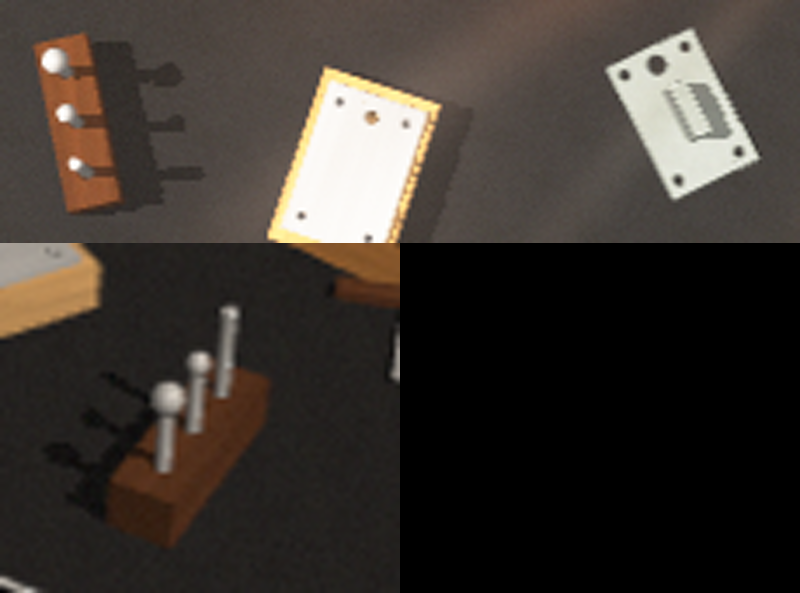

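The plain pin is the rod nearest the robot, about (0.512, 0.225). In the zoom its top is at (75,163); the two ball heads are the farther rods. The jig's +x axis is at -18.7°, and the cover's +x points towards its large hole, roughly +28°. I'll work out the first move.

```bash
cat >> h.py <<'E'
def plan(p,yang,o=None):
    """shift in tool mm + yaw deg to bring TCP to p with tool y at world angle yang (mod 180)"""
    o=o or monitor.get_obs(); r=R.from_rotvec(o['tool_rot']).as_matrix()
    a=np.degrees(np.arctan2(r[1,1],r[0,1])); w=(yang-a+90)%180-90
    print('shift',np.round(r.T@(np.array(p)-o['tool_pos'])*1000,1),'yaw',round(-w,1),'tilt z',np.round(r[:,2],4),'q6',o['q'][5])
E
python3 - <<'E'
from h import *
plan([.512,.2255,.32],102.8)
ci=eyes.camera_info('top')
H=np.array([onz(ci,175+u/3.478,175+v/3.478,.006) for u,v in [(625,75),(686,47),(678,180),(738,151)]]);b=onz(ci,175+656/3.478,175+65/3.478,.006)
c=H.mean(0);print(H,c,b, np.degrees(np.arctan2(*(b-c)[1::-1])),np.linalg.norm(b-c),np.degrees(np.arctan2(*(H[:2].sum(0)-H[2:].sum(0))[1::-1])))
E
```

```text
shift [-438.7 -277.4   84.1] yaw -27.4 tilt z [-6.0e-04 -1.5e-03 -1.0e+00] q6 -0.11900158741480889
[[ 0.60128768 -0.24733239  0.006     ]
 [ 0.62642825 -0.30220294  0.006     ]
 [ 0.50778788 -0.29091083  0.006     ]
 [ 0.53336953 -0.34444361  0.006     ]] [ 0.56721834 -0.29622244  0.006     ] [ 0.61024145 -0.27507007  0.006     ] 26.181098397217106 0.047941749526589215 24.702983385002984
```

step_arm(
  commands=[
    [45,[-52,-33,8],-6],
    [45,[-104,-66,20],-12],
    [45,[-156,-99,30],-18],
    [45,[-208,-132,40],-27.4],
    [45,[-260,-165,50],-27.4],
    [45,[-312,-198,60],-27.4],
    [45,[-364,-231,70],-27.4],
    [45,[-416,-264,80],-27.4],
    [45,[-438.7,-277.4,84],-27.4],
    [45,[-438.7,-277.4,84],-27.4],
    [45,[-438.7,-277.4,84],-27.4],
  ],
)

```text
t: 1.52
tool_pos: [0.5117, 0.2262, 0.3206]
tool_rot: [0.351, -3.121, -0.001]
contact_force: [0.2, 0.6, 0.4]
opening: 0.0384
grip_force: 0.0
```

Run:
```python
from h import *
im,ci,o=img('wrist','w1.png'); print(o['t'],o['tool_pos'],o['opening'],o['dq'].round(3)); plan([.512,.2255,.32],102.8,o)
for z in (.11,.085,.04): print(z,proj(ci,[.512,.2255,z]))
```

```text
1.525 [0.51168551 0.22624333 0.32057282] 0.038388586168929824 [ 0.018 -0.008 -0.    -0.001 -0.002 -0.003]
shift [-0.1 -0.8  0.6] yaw 0.0 tilt z [-7.e-04  3.e-04 -1.e+00] q6 -1.5114514726598023
0.11 [253.85583586 221.09141132]
0.085 [253.84173463 208.9657811 ]
0.04 [253.82279561 192.67815544]
```

View pics/w1.png

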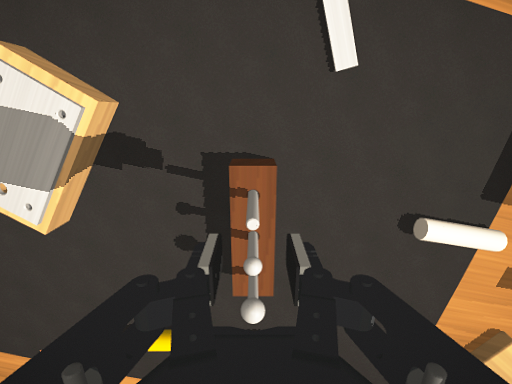

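The wrist view shows the plain pin with its top at about (253,224) and its base at (253,192), between the fingers. The ball punches are behind it at (253,267) and (253,310). I'll fix the pin's position on the plane z=0.110 and descend.

Run:
```python
from h import *
im=cv2.imread('pics/w1.png');ci=eyes.camera_info('wrist')
g=cv2.cvtColor(im,cv2.COLOR_BGR2GRAY)
hsv=cv2.cvtColor(im,cv2.COLOR_BGR2HSV); m=((hsv[...,1]<60)&(hsv[...,2]>100))
for v in range(186,234,3): 
    x=np.where(m[v,235:272])[0]+235; print(v,x.min() if len(x) else 0,x.max() if len(x) else 0,g[v,253])
p=onz(ci,252.7,224.5,.11);print(p,onz(ci,252.7,190,.04)); plan([p[0],p[1],.24],102.8)
```

```text
186 0 0 96
189 0 0 91
192 249 257 118
195 248 258 117
198 248 258 118
201 248 257 119
204 248 257 120
207 247 257 120
210 247 257 122
213 247 258 124
216 247 258 124
219 247 258 236
222 246 258 245
225 246 258 245
228 248 256 247
231 252 254 101
[0.51486148 0.22562405 0.11      ] [0.50953267 0.2241465  0.04      ]
shift [-3.1 -1.7 80.8] yaw 0.1 tilt z [-2.e-04  3.e-04 -1.e+00] q6 -1.511543425781975
```

step_arm(
  commands=[
    [45,[-3,-1.6,20],0],
    [45,[-3,-1.6,60],0],
    [45,[-3,-1.6,81],0],
    [45,[-3,-1.6,81],0],
    [0,[-3,-1.6,81],0],
    [0,[-3,-1.6,81],0],
    [0,[-3,-1.6,81],0],
    [0,[-3,-1.6,81],0],
    [0,[-3,-1.6,81],0],
  ],
  squeeze=50,
)

```text
t: 2.7
tool_pos: [0.516, 0.2251, 0.241]
tool_rot: [-0.35, 3.12, 0.001]
contact_force: [0.1, 1.1, 5.3]
opening: 0.0087
grip_force: 49.2
```

Run:
```python
from h import *
o=monitor.get_obs(); plan([.5597,-.0194,.36],102.8)
```

```text
shift [  11.2 -248.  -119.2] yaw -0.0 tilt z [ 2.1e-03  9.0e-04 -1.0e+00] q6 -1.5151471766988347
```

step_arm(
  commands=[
    [0,[0,0,-40],0],
    [0,[0,0,-75],0],
    [0,[2,-45,-75],0],
    [0,[5,-100,-75],0],
    [0,[7,-155,-75],0],
    [0,[9,-205,-72],0],
    [0,[10,-235,-70],0],
    [0,[11,-248,-65],0],
    [0,[11,-248,-65],0],
    [0,[11,-248,-65],0],
    [0,[11,-248,-65],0],
  ],
)

```text
t: 4.08
tool_pos: [0.5596, -0.0183, 0.3048]
tool_rot: [-0.353, 3.122, 0.0]
contact_force: [0.2, 0.0, -0.1]
opening: 0.0086
grip_force: 49.3
```

Run:
```python
from h import *
im,ci,o=img('wrist','w2.png'); print(o['t'],o['tool_pos'],o['opening'],o['grip_force'],o['contact_force']); plan([.5597,-.0194,.305],102.8,o)
print(proj(ci,[.5597,-.0194,.046]),proj(ci,o['tool_pos']-[0,0,.225]))
c=cv2.resize(im[100:292,128:384],(800,600),interpolation=cv2.INTER_CUBIC);cv2.imwrite('pics/w2b.png',c)
```

```text
4.075 [ 0.55956671 -0.0183255   0.30481918] 0.008591769562192533 49.34588324278593 [ 0.18411725  0.0230505  -0.1366406 ]
shift [ 0.1 -1.1 -0.2] yaw 0.1 tilt z [ 1.e-04  1.e-04 -1.e+00] q6 -1.9615163455207862
[253.58171956 199.35832118] [254.9096432  213.38112343]
```

View pics/w2b.png

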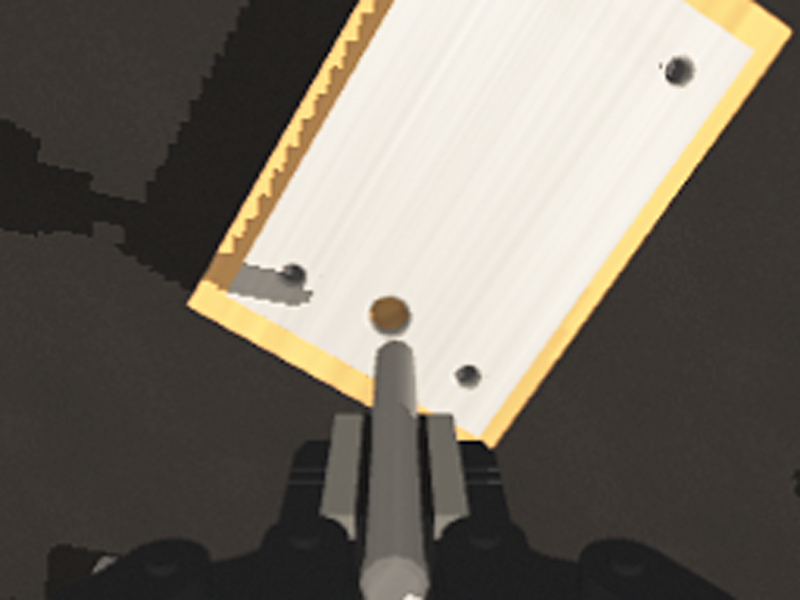

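The zoomed wrist view shows the guide hole at (390,315), so (252.8,200.8) full scale. The pin hangs straight, with its foot's near edge at zoom (395,340), just short of the hole. I'll measure both ellipses.

Run:
```python
from h import *
im=cv2.imread('pics/w2.png');ci=eyes.camera_info('wrist');o=monitor.get_obs();r=R.from_rotvec(o['tool_rot']).as_matrix()
hsv=cv2.cvtColor(im,cv2.COLOR_BGR2HSV);g=hsv[...,2].astype(float)
m=(g<225).astype(np.uint8);s=np.zeros_like(m);s[188:209,240:266]=m[188:209,240:266]
n,l,st,cen=cv2.connectedComponentsWithStats(s)
for i in range(1,n): print(st[i],cen[i])
def t(p): return (r.T@(p-o['tool_pos'])*1000).round(1)
h=onz(ci,252.8,200.8,.046);print('hole',h,t(h))
for v in range(206,262,4): 
    row=g[v,235:275]; d=np.diff(row); print(v,(row.round().astype(int)).tolist()[8:34])
for u,v,z in [(254.3,208.8,.08),(254.4,286,.175)]: print(t(onz(ci,u,v,z)))
for n2,p in dict(t0=(252.8+0,0)).items(): pass
for u,v in [(470,376),(293,275),(679,71)]: p=onz(ci,128+u*.32,100+v*.32,.046);print('thr',p,t(p))
```

```text
[246 194  14  15 162] [252.45679012 200.95679012]
hole [ 0.56130717 -0.01990989  0.046     ] [ -1.3  -1.9 258.9]
206 [238, 237, 236, 237, 239, 220, 164, 128, 119, 113, 113, 115, 132, 160, 200, 236, 240, 237, 237, 237, 238, 238, 237, 237, 237, 237]
210 [236, 237, 238, 238, 239, 239, 240, 180, 109, 100, 103, 105, 109, 113, 115, 191, 232, 239, 239, 238, 237, 237, 236, 238, 239, 237]
214 [238, 238, 237, 240, 228, 146, 94, 102, 106, 105, 106, 109, 113, 119, 123, 136, 151, 201, 233, 238, 237, 238, 237, 235, 233, 234]
218 [241, 239, 238, 242, 207, 125, 98, 104, 106, 105, 106, 109, 112, 117, 123, 136, 151, 184, 233, 239, 235, 233, 234, 236, 238, 240]
222 [252, 251, 251, 254, 205, 109, 99, 105, 106, 106, 106, 109, 114, 118, 123, 135, 150, 164, 225, 235, 234, 237, 239, 238, 237, 237]
226 [251, 250, 250, 255, 192, 90, 102, 106, 106, 105, 105, 107, 113, 117, 126, 137, 150, 162, 220, 239, 239, 237, 237, 237, 238, 240]
230 [56, 51, 47, 100, 105, 99, 103, 105, 106, 107, 107, 108, 109, 106, 102, 126, 149, 161, 226, 255, 254, 246, 243, 242, 242, 241]
234 [97, 54, 24, 34, 88, 104, 105, 107, 107, 106, 
[... 345 characters left out ...]
 94, 105, 107, 107, 107, 106, 108, 110, 111, 108, 106, 105, 103, 104, 79, 40, 26, 24, 57, 100, 110, 109]
250 [33, 25, 24, 70, 99, 105, 106, 107, 107, 106, 107, 109, 110, 108, 106, 106, 104, 103, 91, 51, 25, 27, 39, 98, 111, 110]
254 [24, 28, 21, 88, 105, 105, 107, 108, 107, 107, 108, 110, 110, 107, 106, 105, 104, 103, 105, 62, 24, 26, 23, 97, 111, 109]
258 [26, 25, 34, 90, 106, 105, 107, 107, 107, 107, 108, 110, 110, 107, 107, 106, 105, 103, 104, 70, 31, 26, 25, 57, 101, 111]
[  3.9  -0.5 224.9]
[  3.5  -0.7 129.9]
thr [0.57486366 0.00777099 0.046     ] [-20.7  22.1 258.9]
thr [ 0.55562773 -0.04986189  0.046     ] [ 10.9 -29.8 258.9]
thr [0.47646041 0.040339   0.046     ] [ 68.   75.8 258.8]
```

Run:
```python
from h import *
im=cv2.imread('pics/w2.png')
c=np.hstack([cv2.resize(im[262:312,225:285],(400,333),interpolation=cv2.INTER_CUBIC),cv2.resize(im[190:240,225:285],(400,333),interpolation=cv2.INTER_CUBIC)]);cv2.imwrite('pics/w2c.png',c)
g=cv2.cvtColor(im,cv2.COLOR_BGR2GRAY); print(g[266:312,254:257].tolist()[::1]); print(g[203:214,252:257].tolist())
```

```text
[[105, 107, 105], [105, 106, 105], [105, 106, 105], [106, 106, 105], [105, 106, 106], [104, 106, 106], [105, 107, 104], [106, 106, 106], [105, 106, 106], [105, 106, 105], [103, 106, 105], [114, 110, 105], [133, 129, 120], [139, 140, 138], [140, 139, 137], [142, 140, 137], [141, 141, 139], [141, 140, 138], [140, 139, 138], [138, 137, 137], [139, 138, 138], [138, 138, 137], [137, 137, 137], [136, 137, 138], [139, 138, 138], [138, 138, 135], [138, 139, 133], [139, 138, 131], [140, 139, 132], [136, 126, 136], [91, 83, 95], [49, 50, 50], [53, 53, 52], [53, 54, 53], [54, 54, 54], [56, 54, 54], [54, 54, 54], [52, 53, 54], [53, 55, 52], [54, 54, 52], [53, 53, 53], [53, 53, 54], [53, 53, 53], [53, 54, 53], [53, 53, 53], [55, 54, 52]]
[[95, 96, 97, 96, 94], [97, 99, 99, 97, 100], [99, 100, 99, 102, 120], [110, 110, 111, 128, 153], [169, 169, 180, 183, 202], [203, 205, 205, 230, 235], [141, 106, 95, 123, 134], [96, 100, 101, 105, 109], [101, 103, 105, 107, 112], [102, 103, 104, 109, 113], [102, 102, 104, 108, 113]]
```

View pics/w2c.png

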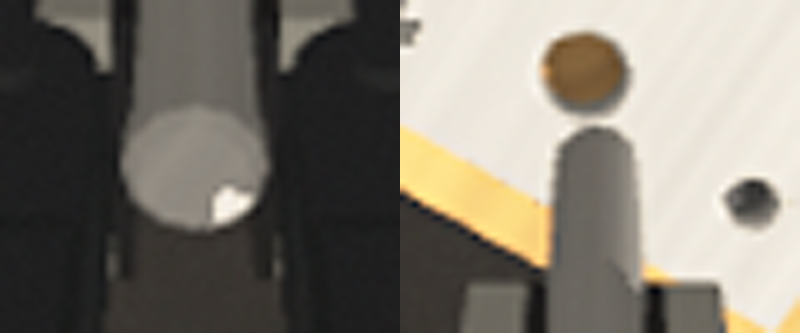

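step_arm(
  commands=[
    [0,[-0.6,-1.5,14],0],
    [0,[-0.6,-1.5,27],0],
    [0,[-0.6,-1.5,27],0],
    [0,[-0.6,-1.5,27],0],
  ],
)

```text
t: 4.62
tool_pos: [0.5606, -0.0207, 0.2774]
tool_rot: [0.35, -3.122, -0.0]
contact_force: [-0.4, 0.6, -0.2]
opening: 0.0087
grip_force: 49.3
```

Run:
```python
from h import *
im,ci,o=img('wrist','w3.png'); print(o['t'],o['tool_pos'],o['contact_force'])
c=cv2.resize(im[180:240,215:295],(800,600),interpolation=cv2.INTER_CUBIC);cv2.imwrite('pics/w3b.png',c)
```

```text
4.625 [ 0.56056206 -0.02072698  0.2774241 ] [-0.43277659  0.55230881 -0.2090082 ]
```

View pics/w3b.png

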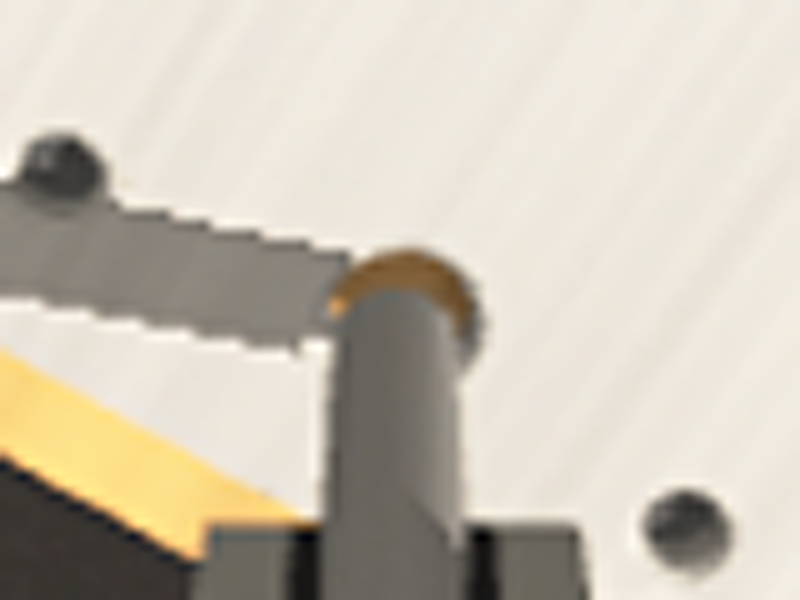

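In the zoomed view the pin foot is centred at column 397 and the hole at 408. That puts the pin about 0.8 mm too far to -y; the x fit agrees. I'll correct it and start in.

step_arm(
  commands=[
    [0,[0,0.8,0],0],
    [0,[0,0.8,3],0],
    [0,[0,0.8,7],0],
    [0,[0,0.8,11],0],
    [0,[0,0.8,15],0],
    [0,[0,0.8,15],0],
  ],
)

```text
t: 5.42
tool_pos: [0.5604, -0.0199, 0.2623]
tool_rot: [-0.35, 3.122, 0.0]
contact_force: [2.0, 0.1, -0.5]
opening: 0.0083
grip_force: 49.3
```

step_arm(
  commands=[
    [0,[0,0,6],0],
    [0,[0,0,12],0],
    [0,[0,0,18],0],
    [0,[0,0,24],0],
    [0,[0,0,29],0],
    [0,[0,0,29],0],
  ],
)

```text
t: 6.18
tool_pos: [0.5605, -0.0199, 0.2333]
tool_rot: [-0.35, 3.121, -0.0]
contact_force: [3.3, -0.1, -1.6]
opening: 0.0083
grip_force: 49.2
```

step_arm(
  commands=[
    [20,[0,0,0],0],
    [40,[0,0,0],0],
    [40,[0,0,0],0],
    [40,[0,0,0],0],
    [40,[0,0,-30],0],
    [40,[0,0,-70],0],
    [40,[0,0,-110],0],
    [40,[0,0,-110],0],
    [40,[0,0,-110],0],
  ],
)

```text
t: 7.3
tool_pos: [0.5601, -0.0199, 0.343]
tool_rot: [0.35, -3.121, -0.0]
contact_force: [-1.3, 0.6, 0.2]
opening: 0.0345
grip_force: 0.0
```

Run:
```python
from h import *
im,ci,o=img('wrist','w4.png'); print(o['t'],o['tool_pos'],o['contact_force'],o['opening'])
print('pin top exp',proj(ci,[.5613,-.0199,.101]),proj(ci,[.5613,-.0199,.11]),'base',proj(ci,[.5613,-.0199,.046]))
plan([.5672,-.2962,.33],115,o)
```

```text
7.3 [ 0.56010086 -0.01989663  0.34302309] [-1.28410138  0.56784851  0.2034998 ] 0.034479848067835585
pin top exp [254.46062227 207.46092208] [254.4889239  211.32809113] base [254.32542067 188.99896893]
shift [  54.3 -271.    13. ] yaw -12.2 tilt z [-1.e-03  1.e-04 -1.e+00] q6 -1.9625083668508188
```

View pics/w4.png

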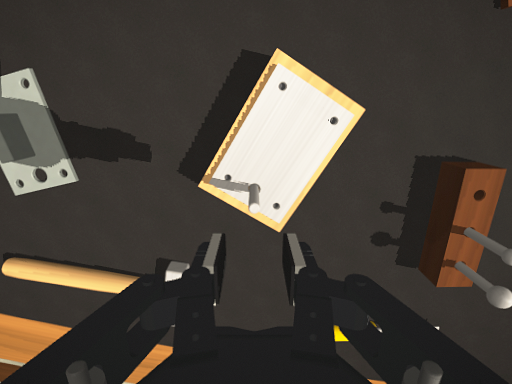

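The pin stands in the guide hole with its top at about (254,207), as predicted for fully down at (254.5,207.5). The threads show at (283,86), (334,120), (228,178) and (276,206). I'll fit the jig pose from them.

```bash
cat > fit.py <<'E'
from h import *
def blob(im,u,v,r=7,inv=False):
    g=cv2.cvtColor(im,cv2.COLOR_BGR2GRAY).astype(float); u0,v0=int(round(u)),int(round(v))
    w=g[v0-r:v0+r+1,u0-r:u0+r+1]; bg=np.median(np.r_[w[0],w[-1],w[:,0],w[:,-1]]); d=np.clip(bg-w-40,0,None)
    m=(d>0).astype(np.uint8); n,l=cv2.connectedComponents(m); k=l[np.unravel_index(np.argmax(d*(np.hypot(*np.mgrid[-r:r+1,-r:r+1])<5)),d.shape)]
    ys,xs=np.where(l==k); return u0-r+xs.mean(),v0-r+ys.mean(),len(xs)
def rigid(M,W):
    M,W=np.array(M,float),np.array(W,float)[:,:2]; mc,wc=M.mean(0),W.mean(0); H=(M-mc).T@(W-wc)
    a=np.arctan2(H[0,1]-H[1,0],H[0,0]+H[1,1]); Rm=np.array([[np.cos(a),-np.sin(a)],[np.sin(a),np.cos(a)]])
    t=wc-Rm@mc; return t,np.degrees(a),(W-(M@Rm.T+t))*1000
E
python3 - <<'E'
from fit import *
np.set_printoptions(precision=4,suppress=True)
im=cv2.imread('pics/w4.png');ci=eyes.camera_info('wrist')
# model order: (-52,+30)? determine: jig +x near guide
px=[(276,206),(228,178),(334,120),(283,86)]
B=[blob(im,*p) for p in px];print(B)
W=[onz(ci,b[0],b[1],.046) for b in B];print(np.array(W))
M=[(.052,.03),(.052,-.03),(-.052,.03),(-.052,-.03)]
print(rigid(M,W))
o=monitor.get_obs(); print(o['tool_pos'])
E
```

```text
[(np.float64(276.025), np.float64(205.675), 40), (np.float64(227.44347826086957), np.float64(180.95652173913044), 115), (np.float64(333.6111111111111), np.float64(120.38888888888889), 54), (np.float64(282.42622950819674), np.float64(86.0), 61)]
[[ 0.5733  0.0069  0.046 ]
 [ 0.558  -0.049   0.046 ]
 [ 0.4754  0.04    0.046 ]
 [ 0.4563 -0.0165  0.046 ]]
(array([ 0.5158, -0.0047]), np.float64(-17.892928588384585), array([[-1.1094, -0.9983],
       [ 1.9771,  0.1794],
       [-0.121 ,  0.0796],
       [-0.7467,  0.7393]]))
[ 0.5599 -0.0198  0.3421]
```

step_arm(
  commands=[
    [45,[11,-55,0],-4],
    [45,[22,-110,0],-8],
    [45,[33,-165,0],-12.2],
    [45,[44,-220,0],-12.2],
    [45,[52,-258,5],-12.2],
    [45,[54,-271,10],-12.2],
    [45,[54,-271,13],-12.2],
    [45,[54,-271,13],-12.2],
    [45,[54,-271,13],-12.2],
  ],
)

```text
t: 8.48
tool_pos: [0.568, -0.2948, 0.3308]
tool_rot: [-0.683, 3.066, 0.0]
contact_force: [0.2, -0.3, 0.4]
opening: 0.0385
grip_force: 0.0
```

Run:
```python
from h import *
im,ci,o=img('wrist','w5.png'); print(o['t'],o['tool_pos'],o['opening'])
```

```text
8.475 [ 0.56799337 -0.29484535  0.33079194] 0.038500707378221165
```

View pics/w5.png

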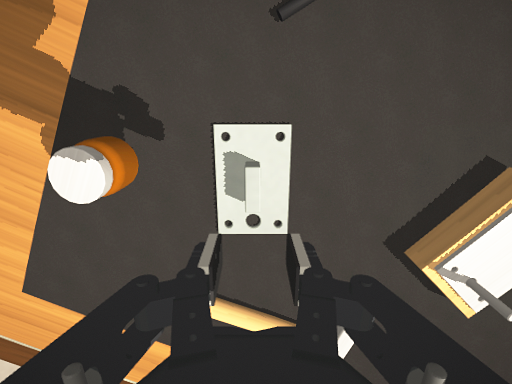

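The wrist view is centred on the cover: screw holes at (225,137), (280,136), (229,223), (278,223), the large hole at (253,220), and the rib along column 253. I'll fit both poses, leaving out the shadowed thread.

Run:
```python
from fit import *
np.set_printoptions(precision=4,suppress=True)
im=cv2.imread('pics/w5.png');ci=eyes.camera_info('wrist');o=monitor.get_obs()
px=[(278,223),(229,223),(280,136),(225,137),(253,220)]
B=[blob(im,*p,r=(6 if i<4 else 10)) for i,p in enumerate(px)];print(np.array(B))
W=[onz(ci,b[0],b[1],.006) for b in B]
M=[(.052,.03),(.052,-.03),(-.052,.03),(-.052,-.03),(.048,0)]
t,a,e=rigid(M,W);print(t,a);print(e)
g=cv2.cvtColor(im,cv2.COLOR_BGR2GRAY);print(g[190,235:275].tolist())
plan([t[0],t[1],.188],a+90,o)
# jig from w4 using the wrist extrinsics at that moment: rebuilt by tool pose change
r0=R.from_rotvec(o['tool_rot']).as_matrix();E0=np.array(ci['extrinsics'])
X=np.eye(4);X[:3,:3]=r0;X[:3,3]=o['tool_pos'];C=np.linalg.inv(X)@E0
Y=np.eye(4);Y[:3,:3]=R.from_rotvec([.35,-3.121,0]).as_matrix();Y[:3,3]=[.56010,-.01990,.34302]
cj=dict(ci);cj['extrinsics']=Y@C
im=cv2.imread('pics/w4.png')
B=[blob(im,276,206),blob(im,227.5,178,r=5),blob(im,334,120),blob(im,283,86)];print(np.array(B))
W=[onz(cj,b[0],b[1],.046) for b in B]
for k in ([0,2,3],[0,1,2,3]): print(rigid([M[i] for i in k],[W[i] for i in k]))
print(cv2.cvtColor(im,cv2.COLOR_BGR2GRAY)[170:188,220:238])
```

```text
[[277.4386 223.386   57.    ]
 [228.2    223.4182  55.    ]
 [279.8272 136.2716  81.    ]
 [225.1757 136.2297  74.    ]
 [252.8621 220.4023 174.    ]]
[ 0.5703 -0.2965] 25.171664579159838
[[ 0.0172 -0.1288]
 [-0.1465  0.0689]
 [ 0.2083 -0.0512]
 [-0.0216  0.0652]
 [-0.0575  0.0459]]
[142, 142, 144, 144, 144, 145, 144, 145, 145, 125, 165, 225, 233, 231, 232, 233, 233, 233, 232, 233, 233, 232, 232, 233, 241, 240, 238, 237, 237, 236, 236, 235, 235, 235, 234, 235, 236, 236, 236, 236]
shift [ -1.4  -2.2 143.1] yaw -0.1 tilt z [ 0.0004 -0.0001 -1.    ] q6 -2.6039219485936003
[[276.025  205.675   40.    ]
 [227.4795 179.3562  73.    ]
 [333.6111 120.3889  54.    ]
 [282.4262  86.      61.    ]]
(array([ 0.5155, -0.0049]), np.float64(-18.64390455498993), array([[-0.1776,  0.0131],
       [ 0.0556, -0.134 ],
       [ 0.122 ,  0.1209]]))
(array([ 0.516 , -0.0048]), np.float64(-18.231459100362137), array([[-0.5665, -0.5257],
       [ 1.103 ,  0.0592],
       [-0.0966,  0.0375],
       [-0.4399,  0.429 ]]))
[[238 239 238 237 236 239 239 237 236 237 237 236 236 238 237 233 233 236]
 [239 239 237 
[... 561 characters left out ...]
233 238 236 234 233 234]
 [182 218 233 243 222 140  81  72  74  84 118 201 236 236 233 232 234 235]
 [139 134 131 131 127 120 110 108 110 125 170 231 241 229 221 219 229 236]
 [140 138 138 139 138 136 135 134 133 139 181 217 233 224 217 220 223 226]
 [139 139 140 139 140 140 141 139 135 134 135 133 130 128 152 184 214 222]
 [139 139 140 140 140 140 140 137 136 137 138 137 134 134 133 133 132 132]
 [139 140 140 139 140 141 138 136 135 139 139 136 135 135 137 139 137 139]
 [139 139 140 139 141 140 136 135 137 140 137 135 134 137 138 138 139 142]
 [138 138 139 140 140 138 134 135 139 139 136 136 135 137 139 139 140 142]
 [151 145 139 138 136 134 134 136 138 135 135 134 136 138 137 139 142 141]]
```

step_arm(
  commands=[
    [45,[-1.4,-2.2,50],0],
    [45,[-1.4,-2.2,105],0],
    [45,[-1.4,-2.2,135],0],
    [45,[-1.4,-2.2,147],0],
    [45,[-1.4,-2.2,147],0],
    [0,[-1.4,-2.2,147],0],
    [0,[-1.4,-2.2,147],0],
    [0,[-1.4,-2.2,147],0],
    [0,[-1.4,-2.2,147],0],
    [0,[-1.4,-2.2,147],0],
  ],
  squeeze=90,
)

```text
t: 9.78
tool_pos: [0.571, -0.2981, 0.1864]
tool_rot: [-0.679, 3.064, -0.004]
contact_force: [-0.9, 1.3, 6.3]
opening: 0.0141
grip_force: 91.2
```

Run:
```python
from h import *
o=monitor.get_obs();print(o['tool_pos'],o['contact_force'])
r=R.from_rotvec(o['tool_rot']).as_matrix();print(np.degrees(np.arctan2(r[1,1],r[0,1])))
a=np.radians(-18.64)
for z in (.31,):  plan([.5155,-.0049,z],-18.64+90,o)
```

```text
[ 0.57100445 -0.29814279  0.18639088] [-0.93708244  1.29629383  6.26149933]
114.99765287012953
shift [ -73.9  288.8 -124.4] yaw 43.6 tilt z [ 0.0035 -0.002  -1.    ] q6 -2.603934294329606
```

step_arm(
  commands=[
    [0,[0,0,-20],0],
    [0,[0,0,-60],0],
    [0,[0,0,-110],0],
    [0,[0,0,-130],0],
    [0,[-12,48,-130],8],
    [0,[-25,96,-130],17],
    [0,[-37,144,-130],26],
    [0,[-49,192,-130],35],
    [0,[-62,240,-130],43.6],
    [0,[-70,275,-130],43.6],
    [0,[-73.9,288.8,-130],43.6],
    [0,[-73.9,288.8,-130],43.6],
  ],
)

```text
t: 11.28
tool_pos: [0.5146, -0.0042, 0.3132]
tool_rot: [-0.505, -3.1, 0.001]
contact_force: [-0.4, -0.1, -2.5]
opening: 0.014
grip_force: 89.8
```

step_arm(
  commands=[
    [0,[0,0,0],0],
    [0,[0,0,0],0],
  ],
)

```text
t: 11.52
tool_pos: [0.5152, -0.0056, 0.3137]
tool_rot: [-0.51, -3.1, 0.0]
contact_force: [-0.2, 0.5, -2.9]
opening: 0.0143
grip_force: 89.8
```

Run:
```python
from h import *
im,ci,o=img('wrist','w6.png'); print(o['t'],o['tool_pos'],o['contact_force'],o['opening'],o['dq'].round(4))
r=R.from_rotvec(o['tool_rot']).as_matrix();print(np.degrees(np.arctan2(r[1,1],r[0,1])),r[:,2])
zt=o['tool_pos'][2]-.1864+.006
print(zt)
c,s=np.cos(np.radians(-18.64)),np.sin(np.radians(-18.64))
for x,y in [(52,30),(52,-30),(-52,30),(-52,-30),(48,0)]:
    X=.5155+(c*x-s*y)/1000;Y=-.0049+(s*x+c*y)/1000; print(x,y,proj(ci,[X,Y,zt]).round(1),proj(ci,[X,Y,.046]).round(1))
t=cv2.resize(im[60:360,106:406],(600,600),interpolation=cv2.INTER_CUBIC);cv2.imwrite('pics/w6b.png',t)
```

```text
11.525 [ 0.51515353 -0.00561506  0.31366599] [-0.22547551  0.49052381 -2.90043845] 0.01431100241634267 [ 0.0017 -0.0012  0.0002  0.0022  0.0019 -0.0001]
71.31409419222558 [-1.08435131e-04 -2.53127061e-04 -9.99999962e-01]
0.13326598700586517
52 30 [299.3 306.5] [285.3 245.2]
52 -30 [213.  306.5] [225.7 245.2]
-52 30 [309.  157.4] [289.5 140.3]
-52 -30 [203.9 157.5] [221.7 140.3]
48 0 [256.2 301.9] [255.5 241.6]
```

View pics/w6b.png

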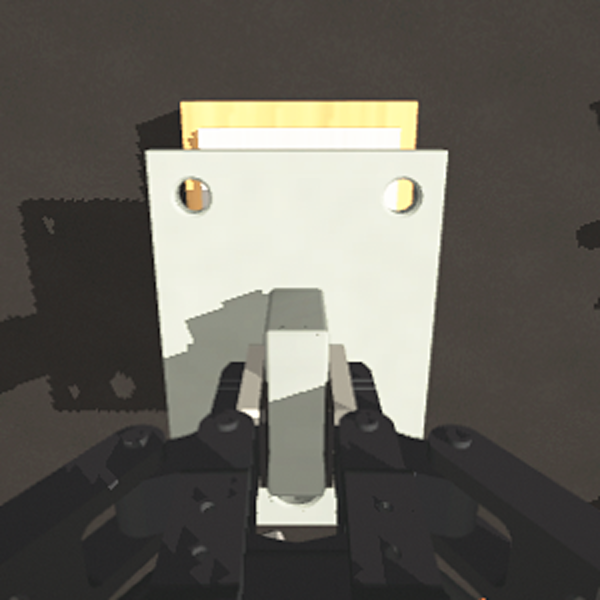

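The zoomed view (tenth and last) shows the cover held square. Its far screw holes are at (194,195) and (403,195), so (203,157.5) and (307.5,157.5), against predictions of (203.9,157.5) and (309,157.4). Just past the cover's far edge are the steel and pine edges of the jig. From here I measure numerically.

```bash
cat > chk.py <<'E'
from fit import *
import sys
np.set_printoptions(precision=4,suppress=True)
def run(im,ci,o):
    zt=o['tool_pos'][2]-.1864+.006
    c,s=np.cos(np.radians(-18.64)),np.sin(np.radians(-18.64)); Rj=np.array([[c,-s],[s,c]]);J=np.array([.5155,-.0049])
    w=lambda x,y,z: np.r_[J+Rj@np.array([x,y])/1000,z]
    loc=lambda u,v,z: (Rj.T@(onz(ci,u,v,z)[:2]-J))*1000
    g=cv2.cvtColor(im,cv2.COLOR_BGR2GRAY)
    # screw holes: anything unlike the plate inside a small window
    for y in (30,-30):
        p=proj(ci,w(-52,y,zt)); u,v=np.round(p).astype(int); k=15
        win=im[v-k:v+k+1,u-k:u+k+1].astype(int); med=np.median(win[:5].reshape(-1,3),0)
        m=(np.abs(win-med).max(2)>20).astype(np.uint8); m=cv2.morphologyEx(m,cv2.MORPH_CLOSE,np.ones((3,3)))
        cs=[x for x in cv2.findContours(m,cv2.RETR_EXTERNAL,cv2.CHAIN_APPROX_NONE)[0] if len(x)>20]
        for q in cs:
            e=cv2.fitEllipse(cv2.convexHull(q)); cu,cv_=e[0][0]+u-k,e[0][1]+v-k; print('hole',y,(cu,cv_),e[1],'pred',p,'local',loc(cu,cv_,zt))
    return zt,w,loc,g
if __name__=='__main__':
    if len(sys.argv)>1: im,ci,o=img('wrist',sys.argv[1])
    else: im=cv2.imread('pics/w6.png');ci=eyes.camera_info('wrist');o=monitor.get_obs()
    zt,w,loc,g=run(im,ci,o); print(o['t'],o['tool_pos'],zt,o['contact_force'])
    hsv=cv2.cvtColor(im,cv2.COLOR_BGR2HSV)
    for v in (145,150,170,180): 
        d=np.diff(g[v].astype(float)); 
        E=[(u,int(d[u])) for u in range(150,360) if abs(d[u])>18 and not 215<u<295]; print(v,E,[loc(u,v,zt).round(1).tolist() for u,_ in (E[0],E[-1])])
    v=int(proj(ci,w(-66,0,.046))[1])+2
    for v in (123,126,129,132):
        ok=np.where((hsv[v,180:340,1]<40)&(hsv[v,180:340,2]>200))[0]+180; 
        if len(ok): print('steel',v,ok.min(),ok.max(),[loc(u,v,.046).round(1).tolist() for u in (ok.min()-.5,ok.max()+.5)])
        ok=np.where(hsv[v,180:340,2]>150)[0]+180
        if len(ok): print('block',v,ok.min(),ok.max(),[loc(u,v,.04).round(1).tolist() for u in (ok.min()-.5,ok.max()+.5)])
E
python3 chk.py
```

```text
hole 30 (np.float64(307.6429557800293), np.float64(157.67825412750244)) (19.106773376464844, 19.562768936157227) pred [308.8211 157.512 ] local [-51.904   29.3317]
hole -30 (np.float64(202.4481782913208), np.float64(157.46249675750732)) (17.435619354248047, 20.549095153808594) pred [203.7189 157.6132] local [-52.0885 -30.7219]
11.575 [ 0.5151 -0.0055  0.3137] 0.13328947551357767 [-0.4972 -0.1611 -3.2892]
145 [(174, -20), (178, 151), (179, 66), (328, -117), (329, -64)] [[-59.2, -46.4], [-59.1, 41.0]]
150 [(176, -21), (178, 67), (179, 109), (180, 33), (196, -55), (197, -19), (198, 82), (200, -22), (201, -54), (206, 52), (207, 42), (302, 23), (309, -28), (310, -58), (311, -21), (312, 50), (313, 53), (327, -22), (328, -134), (329, -21)] [[-56.4, -45.5], [-56.3, 41.2]]
170 [(180, 116), (181, 84), (326, -129), (327, -53)] [[-44.8, -44.2], [-44.7, 41.0]]
180 [(181, 165), (182, 51), (325, -123), (326, -64)] [[-38.8, -44.1], [-38.7, 40.9]]
block 123 197 314 [[-66.7, -52.6], [-66.6, 52.7]]
steel 126 205 305 [[-64.5, -44.5], [-64.4, 43.6]]
block 126 197 313 [[-64.1, -52.7], [-64.0, 51.9]]
steel 129 205 305 [[-61.9, -44.6], [-61.8, 43.8]]
block 129 197 313 [[-61.5, -52.9], [-61.4, 52.1]]
steel 132 205 305 [[-59.3, -44.7], [-59.2, 43.9]]
block 132 198 313 [[-58.9, -52.2], [-58.8, 52.3]]
```

Run:
```python
from chk import *
im=cv2.imread('pics/w6.png');ci=eyes.camera_info('wrist');o=monitor.get_obs()
zt,w,loc,g=run(im,ci,o);hsv=cv2.cvtColor(im,cv2.COLOR_BGR2HSV)
for u in (235,255,275): print(u,[(v,int(hsv[v,u,1]),int(hsv[v,u,2])) for v in range(107,138)])
print(proj(ci,w(-78,0,.04)),proj(ci,w(-67,0,.046)),proj(ci,w(-65,0,zt)))
```

```text
hole 30 (np.float64(307.6429557800293), np.float64(157.67825412750244)) (19.106773376464844, 19.562768936157227) pred [308.8211 157.512 ] local [-51.904   29.3317]
hole -30 (np.float64(202.4481782913208), np.float64(157.46249675750732)) (17.435619354248047, 20.549095153808594) pred [203.7189 157.6132] local [-52.0885 -30.7219]
235 [(107, 39, 72), (108, 35, 72), (109, 19, 67), (110, 120, 161), (111, 90, 255), (112, 89, 255), (113, 92, 255), (114, 92, 255), (115, 92, 255), (116, 92, 255), (117, 92, 255), (118, 92, 255), (119, 92, 255), (120, 92, 255), (121, 92, 255), (122, 93, 255), (123, 107, 253), (124, 1, 255), (125, 1, 254), (126, 3, 254), (127, 3, 254), (128, 3, 254), (129, 3, 254), (130, 3, 254), (131, 3, 254), (132, 3, 255), (133, 1, 255), (134, 21, 226), (135, 25, 201), (136, 13, 244), (137, 13, 241)]
255 [(107, 28, 73), (108, 31, 73), (109, 23, 66), (110, 123, 164), (111, 86, 255), (112, 87, 255), (113, 88, 255), (114, 89, 255), (115, 89, 255), (116, 88, 255), (117, 89, 255), (118, 89, 255), (119, 89, 255), (120, 89, 255), (121, 88, 255), (122, 89, 255), (123, 102, 253), (124, 1, 255), (125, 2, 254), (126, 4, 254), (127, 4, 254), (128, 4, 254), (129, 4, 254), (130, 4, 254), (131, 4, 254), (132, 4, 255), (133, 2, 255), (134, 23, 225), (135, 24, 199), (136, 14, 242), (137, 13, 240)]
275 [(107, 39, 72), (108, 39, 72), (109, 23, 66), (110, 123, 162), (111, 86, 255), (112, 86, 255), (113, 87, 255), (114, 88, 255), (115, 87, 255), (116, 88, 255), (117, 88, 255), (118, 88, 255), (119, 87, 255), (120, 87, 255), (121, 87, 255), (122, 88, 255), (123, 105, 253), (124, 1, 255), (125, 1, 254), (126, 3, 254), (127, 3, 254), (128, 3, 254), (129, 3, 254), (130, 3, 254), (131, 3, 254), (132, 3, 255), (133, 1, 255), (134, 21, 226), (135, 26, 199), (136, 15, 243), (137, 13, 240)]
[255.4514 109.6305] [255.4794 122.8716] [256.3048 134.2885]
```

step_arm(
  commands=[
    [0,[0,0.7,0],0],
    [0,[0,0.7,8],0],
    [0,[0,0.7,16],0],
    [0,[0,0.7,24],0],
    [0,[0,0.7,30],0],
    [0,[0,0.7,30],0],
    [0,[0,0.7,30],0],
  ],
)

```text
t: 12.45
tool_pos: [0.5152, -0.0039, 0.2839]
tool_rot: [0.508, 3.1, 0.0]
contact_force: [-0.0, 0.3, -2.2]
opening: 0.0144
grip_force: 89.8
```

```bash
python3 chk.py w7.png | grep -v -e steel -e block -e '^1[4578][05]'
python3 - <<'E'
from h import *
o=monitor.get_obs();r=R.from_rotvec(o['tool_rot']).as_matrix();print(np.degrees(np.arctan2(r[1,1],r[0,1])),r[:,2])
E
```

```text
hole 30 (np.float64(307.6507930755615), np.float64(157.65950775146484)) (19.084796905517578, 19.639299392700195) pred [306.1164 158.1539] local [-52.2861  30.8608]
hole -30 (np.float64(202.26415061950684), np.float64(157.47523975372314)) (17.83958625793457, 20.608642578125) pred [201.0707 158.1108] local [-52.3646 -29.2955]
12.45 [ 0.5152 -0.0039  0.2839] 0.10352657382937136 [-0.0289  0.2519 -2.2492]
71.4019461913195 [ 7.48769894e-04 -9.78019385e-05 -9.99999715e-01]
```

step_arm(
  commands=[
    [0,[-0.3,-0.6,6],0],
    [0,[-0.3,-0.6,14],0],
    [0,[-0.3,-0.6,22],0],
    [0,[-0.3,-0.6,30],0],
    [0,[-0.3,-0.6,33],0],
    [0,[-0.3,-0.6,35],0],
    [0,[-0.3,-0.6,36.5],0],
    [0,[-0.3,-0.6,36.5],0],
    [0,[-0.3,-0.6,36.5],0],
    [0,[-0.3,-0.6,36.5],0],
    [0,[-0.3,-0.6,36.5],0],
  ],
)

```text
t: 13.88
tool_pos: [0.5152, -0.0046, 0.2473]
tool_rot: [0.508, 3.1, -0.0]
contact_force: [-0.9, -0.1, -2.2]
opening: 0.0145
grip_force: 89.8
```

```bash
cat > fin.py <<'E'
from chk import *
im,ci,o=img('wrist',sys.argv[1]);zt,w,loc,g=run(im,ci,o);hsv=cv2.cvtColor(im,cv2.COLOR_BGR2HSV)
r=R.from_rotvec(o['tool_rot']).as_matrix();print(np.degrees(np.arctan2(r[1,1],r[0,1])),r[:,2],o['t'],o['tool_pos'],'under',zt-.006,o['contact_force'],o['dq'].round(4))
print('pred block,steel,cover far edges',proj(ci,w(-78,0,.04)),proj(ci,w(-67,0,.046)),proj(ci,w(-65,0,zt)))
print([(v,int(hsv[v,255,1]),int(hsv[v,255,2])) for v in range(118,144)])
ve=int(proj(ci,w(-74,0,.04))[1])
ok=np.where(hsv[ve,160:360,2]>150)[0]+160;print('block',ve,ok.min(),ok.max(),[loc(u,ve,.04).round(1).tolist() for u in (ok.min()-.5,ok.max()+.5)])
E
python3 fin.py w8.png
```

```text
hole 30 (np.float64(307.544394493103), np.float64(157.59902667999268)) (19.273794174194336, 19.646568298339844) pred [307.2507 157.869 ] local [-52.1555  30.1586]
hole -30 (np.float64(202.28144359588623), np.float64(157.47647094726562)) (17.814245223999023, 20.596935272216797) pred [202.1865 157.8265] local [-52.2012 -29.934 ]
71.4039838111031 [ 0.0002 -0.     -1.    ] 13.875 [ 0.5152 -0.0046  0.2473] under 0.06089391147363694 [-0.9034 -0.1175 -2.2449] [-0.0018 -0.0005  0.001  -0.0012  0.0002 -0.0004]
pred block,steel,cover far edges [254.6547 110.0221] [254.6577 128.3129] [254.7486 134.5901]
[(118, 87, 255), (119, 87, 255), (120, 88, 255), (121, 88, 255), (122, 87, 255), (123, 87, 255), (124, 88, 255), (125, 88, 255), (126, 87, 255), (127, 87, 255), (128, 89, 255), (129, 65, 220), (130, 0, 255), (131, 4, 255), (132, 4, 255), (133, 2, 255), (134, 23, 223), (135, 23, 197), (136, 13, 241), (137, 13, 240), (138, 13, 239), (139, 14, 240), (140, 14, 240), (141, 14, 239), (142, 15, 239), (143, 14, 239)]
block 116 173 335 [[-74.4, -52.9], [-74.5, 52.1]]
```

Run:
```python
from chk import *
im=cv2.imread('pics/w8.png');ci=eyes.camera_info('wrist');o=monitor.get_obs()
zt,w,loc,g=run(im,ci,o)
for y in (30,-30):
    p=proj(ci,w(-52,y,.046));print('thread pred',p,'radius px',np.abs(proj(ci,w(-52,y+3.5,.046))-p)); u,v=np.round(p).astype(int)
    print(v-11,u-12);print(g[v-11:v+18,u-12:u+13])
```

```text
hole 30 (np.float64(307.544394493103), np.float64(157.59902667999268)) (19.273794174194336, 19.646568298339844) pred [307.2643 157.9137] local [-52.1812  30.1492]
hole -30 (np.float64(202.28144359588623), np.float64(157.47647094726562)) (17.814245223999023, 20.596935272216797) pred [202.1872 157.871 ] local [-52.2267 -29.9329]
thread pred [301.0586 152.2294] radius px [5.4047 0.0114]
141 289
[[237 237 238 237 237 237 238 238 238 238 239 239 239 240 238 238 238 238
  237 237 237 237 237 237 237]
 [237 238 237 238 238 238 238 239 238 238 239 239 239 239 238 238 238 238
  237 237 238 238 237 237 237]
 [238 237 238 238 238 237 238 238 238 238 239 239 239 239 239 238 238 238
  238 237 237 237 237 237 237]
 [237 238 237 238 238 238 238 238 238 238 239 239 239 239 238 238 238 238
  237 237 238 237 237 237 237]
 [238 238 238 237 237 238 239 240 239 239 239 239 239 239 239 238 238 238
  238 237 237 238 237 238 237]
 [237 238 238 238 237 238 239 239 239 239 239 239 239 239 238 239 239 239
  238 238 238 238 237 238 237]
 [238 238 238 239 239 239 240 240 240 240 240 240 240 240 240 239 239 240
 
[... 4752 characters left out ...]
75 176 175 171 162 167 169 225 240 238
  238 238 239 238 239 239 239]
 [238 203 184 179 175 173 175 173 173 173 151 140 156 172 204 233 239 238
  238 238 238 238 238 239 239]
 [250 240 208 177 169 162 149 133 136 126 129 178 192 211 235 240 238 238
  238 239 239 239 238 238 239]
 [246 248 243 220 195 175 158 146 165 172 196 203 215 235 239 238 238 238
  238 239 238 238 239 238 238]
 [240 243 244 244 243 241 239 235 230 223 215 220 235 239 238 238 238 238
  238 238 238 238 238 239 238]
 [237 238 239 239 239 236 233 229 228 230 236 239 239 238 238 238 238 238
  238 238 238 239 238 238 238]
 [238 238 237 237 238 238 238 238 238 238 238 238 238 238 238 239 239 238
  238 239 238 239 239 238 238]]
```

Through the screw holes the thread edges fall within about 0.3 mm of where they should be. The cover is level, its underside is 15 mm above the steel, and no contact force shows. Handing in.

```bash
python3 -c "
from h import *
o=monitor.get_obs();print(o['t'],o['tool_pos'],o['grip_force'],o['contact_force']);print(finish_job())"
```

```text
13.925 [ 0.51523021 -0.0045882   0.24729252] 89.8294723033905 [-0.40544123 -0.01279035 -2.60544101]
the job is handed in; nothing more can be done
None
```

The job is handed in at 13.9 s: the pin is fully down in the guide hole and released, and the cover is held level around it, its underside about 15 mm above the steel top, with the two screw holes I could see lined up to within about 0.3 mm of their threads.

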